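# Stir the polishing beads under the inspection lamp

## Robot

A 6-joint arm with a two-finger parallel gripper is mounted at the origin on a cart in front of the work surface, level with it; the furniture and walls round the work are solid. World frame = base frame: x ahead of the robot, y to its left, z up, the work surface at z = 0. Lengths are in m, angles in rad, forces in N, time in s.
With the tool pointing down it reaches from about 0.4 to 0.825 m from the base axis. Payload 7 kg.
Tool frame: the origin (TCP) lies midway between the tips of the shut fingers; the grasp point (between the pads) lies 19 mm behind it; z points along the fingers, y is the line along which they close (so a half turn about z gives the same grasp; the last joint's range is limited). The gripper opens to 88 mm and grips with 3 to 60 N. Pads are 19 mm wide; open, the fingers measure 130 mm over their backs; the gripper's body (78 mm by 193 mm) begins 47 mm behind the grasp point.
Start: joints at [-0.845, 0.359, 0.012, 0, -1.224, -0.288], TCP at [0.286, -0.611, 0.227] pointing down, gripper open.
Joint ranges: [-3.07, 3.07], [-1.43, 2.12], [-1.02, 1.25], [-3.03, 1.67], [-3.05, -0], [-3.03, 3.03]. Speed limits (rad/s): [2.39, 2.39, 3.01, 3.14, 3.14, 3.14].

## Interface

Orientations are given as [roll, pitch, yaw] about the fixed x, y, z axes, in that order (R = Rz(yaw) Ry(pitch) Rx(roll)).
In Python, from station import monitor, viewer, arm gives the robot as it stands.
- The arm moves only by the tool move_arm, never from a script. Its argument "deltas" is a list that holds one entry, the list of rows, each a list of 7 numbers: the turn, a rotation vector about the tool's x, y, z in degrees, then the shift along the tool's x, y, z in m, then the finger opening in m, from 0 to 0.0876. A call has 1 to 12 rows; each row is the pose to reach, as a shift and turn from the pose commanded when the call began, along the tool's axes at that moment; what a row does not reach only later rows make up. A row lasts 1/12 s, in which the tool goes at most 41.7 mm and 7.16 degrees, less where a joint would pass 70% of its speed; a pose out of reach is approached as far as the arm can. A call with a gripper value outside its range is refused whole. The fingers move at their own pace and stop on an object; "force" is the grip in N (left out, the last holds). Time passes only in rows, so rows that repeat a pose let the fingers close. It gives the time, the measured TCP pose, the force and the opening at its end, in the units of the state.
- monitor.get_state(): the state, without advancing time (a new reading comes with each control period).
- viewer.grab_frame(name): name is "scene" or "top"; returns a dict with "frame" (420x560x3 uint8, blue, green, red), "vfov" (degrees; the focal length in pixels is half the picture's height over the tangent of half this angle, whatever the lens; pixels are square), "cx", "cy" (the principal point, pixels), "xyz" and "orientation" of the camera in the world. Camera axes: x right, y down, z forward; pixel columns grow to the right and rows downward; lengths in m; the calibration is good to about 2 mm. A picture is of the moment at which its call begins. There is no depth.
- arm.job_done(): hands the job in, once; it reports no verdict.
The state is a dict: "t": time; "q": joint angles; "qd": joint speeds; "joint_efforts": joint torques, N m; "eef_pos": TCP position; "ee_rot": TCP orientation; "force": force on the tool from outside, world axes, zero at the start; "moment": the same for the moment, N m; "width": finger opening in m.
Only numpy, scipy, OpenCV 4.12 (cv2) and the standard library are available. Lean on these libraries where they do the work, as an engineer would, in place of code of your own. Each camera call takes 0.05 s, during which the arm holds its last target. There are 200 camera calls.

## Task

The orange polishing beads lie bunched together in the white dish: take the blue-handled stirring rod from its vee rest, reach in slantwise from the front under the overhanging lamp and, with the rod's foot kept close to the dish floor, stir at least two full wide turns anticlockwise as seen from above, beginning and ending at the front of the dish (the side opposite the lamp's post), until the orange beads are spread and no longer in one bunch. Keep every bead in the dish, do not press on the lamp, and leave the jar, the loupe and the marker alone. Finally lay the rod back in its vee rest with its foot down on the foot plate, and let go.

Things in the scene. Friction and masses are not known exactly. Their poses are not given: they have to be found in the camera images.
- rod: stirring rod, 200 mm long, about 40 g, round all over: grey ball foot 16 mm in diameter, steel shaft 10 mm in diameter, blue handle 14 mm in diameter from 130 to 200 mm above the foot. Origin at the lowest point of the foot, z along the rod towards the handle end. It starts lying in the rest
- rod_foot (a point): the foot end of the rod: the lowest point of its ball foot, on the rod's axis
- rod_grip (a point): point on the rod's axis in the handle, 165 mm from the foot end: a good place to grip, firmly (50 N or so, else stirring turns it in the fingers), fingers pointing along the rod towards the foot
- rod_rest: fixed aluminium rest, base 110 x 60 mm: an inclined 90-degree vee trough holds the rod leaning 25 degrees, handle end towards the rest's own -x, and is open towards +x and up. It carries the shaft from 40 to 125 mm above the foot and centres a rod laid in up to 8 mm off. A foot plate 36 x 30 mm, square to the rod, carries the foot. Origin on the bench under the foot, z up
- rest_foot (a point): where the foot end of the resting rod belongs: on top of the foot plate, 20 mm above the bench. Axes as of the rest's body (z vertical)
- rest_grip (a point): where the rod's grip point lies when the rod lies in the rest: 165 mm from rest_foot along the inclined rod
- lamp_stand: fixed stand: grey base plate 178 x 124 x 8 mm, post at its back, black bar lamp over the dish. In its frame (origin on the bench under the dish's middle; -x front, y to its left, z up) the lamp fills x -12 to +40, y -80 to +80, z 112 to 134 mm; its arm above reaches z 144 mm, from x = 19 mm back to the post at x = 100 mm
- dish_mid (a point): middle of the dish's inner floor, 14 mm above the bench; axes as of the lamp stand: -x is the front side where the stirring starts; anticlockwise turns go front, right (-y), far (+x, under the lamp), left (+y), front. A wide turn keeps the foot more than 15 mm from the middle, close means less than 10 mm above the floor
- dish: fixed white ceramic dish standing on the base plate, floor 6 mm thick, inner floor radius about 59 mm, wall flaring outward by about 28 degrees to the rim at 30 mm above the floor, inner rim radius 76 mm. Origin under its middle, on the plate. At the start a spot of about 12 mm radius in its middle is free of beads
- orange_1: orange drum-shaped bead, 16 mm in diameter and 12 mm high, 12 g, origin at the centre of its underside as it starts (upright on the dish floor); the three orange ones start bunched, 19 mm apart; they count as spread once any two of them lie more than 36 mm apart
- orange_2: orange drum-shaped bead, 16 mm in diameter and 12 mm high, 12 g, origin at the centre of its underside as it starts (upright on the dish floor); the three orange ones start bunched, 19 mm apart; they count as spread once any two of them lie more than 36 mm apart
- orange_3: orange drum-shaped bead, 16 mm in diameter and 12 mm high, 12 g, origin at the centre of its underside as it starts (upright on the dish floor); the three orange ones start bunched, 19 mm apart; they count as spread once any two of them lie more than 36 mm apart
- white_1: white drum-shaped bead, 16 mm in diameter and 12 mm high, 12 g, origin at the centre of its underside as it starts (upright on the dish floor)
- white_2: white drum-shaped bead, 16 mm in diameter and 12 mm high, 12 g, origin at the centre of its underside as it starts (upright on the dish floor)
- white_3: white drum-shaped bead, 16 mm in diameter and 12 mm high, 12 g, origin at the centre of its underside as it starts (upright on the dish floor)
- white_4: white drum-shaped bead, 16 mm in diameter and 12 mm high, 12 g, origin at the centre of its underside as it starts (upright on the dish floor)
- white_5: white drum-shaped bead, 16 mm in diameter and 12 mm high, 12 g, origin at the centre of its underside as it starts (upright on the dish floor)
- flux_jar: jar with black lid, 45 mm in diameter, 46 mm high, a bystander; origin at its underside
- loupe: black eye loupe, 39 mm in diameter, 32 mm high, a bystander; origin at its underside
- marker: white and red marker pen, 122 mm long, 14 mm thick, lying, a bystander; origin at its underside
Not all that is in view belongs to the job. There is more than one size of the rod_rest; the one meant has the size given above.

How it is judged:
On the way, in this order (a step that is already met when the one before it is completed fails the run):
1. turn 1: the rod's foot is down among the beads at the front side of the dish (more than 15 mm from its middle, within 12 mm of that side's line, less than 10 mm above the dish floor) (x of rod_foot in the frame of dish_mid below -0.015 m and y of rod_foot in the frame of dish_mid between -0.012 and 0.012 m and z of rod_foot in the frame of dish_mid below 0.01 m and horizontal distance between rod_foot and dish_mid below 0.065 m), for 0.02 s.
2. turn 1: the rod's foot is down among the beads at the right side of the dish (more than 15 mm from its middle, within 12 mm of that side's line, less than 10 mm above the dish floor) (y of rod_foot in the frame of dish_mid below -0.015 m and x of rod_foot in the frame of dish_mid between -0.012 and 0.012 m and z of rod_foot in the frame of dish_mid below 0.01 m and horizontal distance between rod_foot and dish_mid below 0.065 m), for 0.02 s.
3. turn 1: the rod's foot is down among the beads at the far (post) side of the dish (more than 15 mm from its middle, within 12 mm of that side's line, less than 10 mm above the dish floor) (x of rod_foot in the frame of dish_mid above 0.015 m and y of rod_foot in the frame of dish_mid between -0.012 and 0.012 m and z of rod_foot in the frame of dish_mid below 0.01 m and horizontal distance between rod_foot and dish_mid below 0.065 m), for 0.02 s.
4. turn 1: the rod's foot is down among the beads at the left side of the dish (more than 15 mm from its middle, within 12 mm of that side's line, less than 10 mm above the dish floor) (y of rod_foot in the frame of dish_mid above 0.015 m and x of rod_foot in the frame of dish_mid between -0.012 and 0.012 m and z of rod_foot in the frame of dish_mid below 0.01 m and horizontal distance between rod_foot and dish_mid below 0.065 m), for 0.02 s.
5. turn 2: the rod's foot is down among the beads at the front side of the dish (more than 15 mm from its middle, within 12 mm of that side's line, less than 10 mm above the dish floor) (all of step 1), for 0.02 s.
6. turn 2: the rod's foot is down among the beads at the right side of the dish (more than 15 mm from its middle, within 12 mm of that side's line, less than 10 mm above the dish floor) (all of step 2), for 0.02 s.
7. turn 2: the rod's foot is down among the beads at the far (post) side of the dish (more than 15 mm from its middle, within 12 mm of that side's line, less than 10 mm above the dish floor) (all of step 3), for 0.02 s.
8. turn 2: the rod's foot is down among the beads at the left side of the dish (more than 15 mm from its middle, within 12 mm of that side's line, less than 10 mm above the dish floor) (all of step 4), for 0.02 s.
9. turn 2, closed: the rod's foot is down among the beads at the front side of the dish (more than 15 mm from its middle, within 12 mm of that side's line, less than 10 mm above the dish floor) (all of step 5), for 0.02 s.
At the end, for the whole second after the job is handed in: Rod released and still in its rest (foot within 10 mm, grip point within 12 mm of their places); all eight beads in the dish (within 70 mm of its middle, undersides below 45 mm over the bench); at least two orange beads more than 36 mm apart (distance between rod_foot and rest_foot below 0.01 m and distance between rod_grip and rest_grip below 0.012 m and linear speed of rod below 0.02 m/s and (horizontal distance between orange_1 and orange_2 above 0.036 m or horizontal distance between any of orange_1, orange_2 and orange_3 above 0.036 m) and horizontal distance between each of orange_1, orange_2, orange_3, white_1, white_2, white_3, white_4, white_5 and dish_mid below 0.07 m and height (world z) of each of orange_1, orange_2, orange_3, white_1, white_2, white_3, white_4, white_5 below 0.045 m); the robot touches nothing.
It fails at once if a bead leaves the dish (horizontal distance between any of orange_1, orange_2, orange_3, white_1, white_2, white_3, white_4, white_5 and dish_mid above 0.083 m).
It fails at once if the lamp stand is pressed with more than 8 N by the rod or the robot (contact force between lamp_stand and rod above 8 N or contact force between lamp_stand and the fingers above 8 N or contact force between lamp_stand and the arm above 8 N).
It fails at once if the jar, the loupe or the marker is moved by more than 15 mm (distance of any of flux_jar, loupe, marker from where it was at the start of the episode above 0.015 m).
It also fails if it takes over 72 s, if anything falls off the work surface, if the arm or the gripper's body presses on something with over 40 N, if the wrist force passes 120 N, or if a joint passes its speed limit or range.

## Working session

There is one attempt and no reset: what is moved stays moved. The work goes in short steps, Python scripts to look and compute and a tool call to move; the robot and the scene stay as the last step left them, time stands still between calls to the robot, and variables do not carry over. Pictures are saved under pics/ and viewed, on a budget of 10 in all, crops included, one or two more only if the job needs it, and the job is handed in when it is done.

Besides the shell and the picture viewer there is one more tool, called after ">>>" by a JSON object that holds its "method" and its "body", one argument or row to a line. move_arm: Moves the arm, as the interface text tells. Its arguments: {"type":"object","properties":{"deltas":{"type":"array","items":{"type":"array","items":{"type":"array","items":{"type":"number"}}}},"force":{"type":"number"}},"required":["deltas"]}

```bash
mkdir -p pics; ls; python3 - <<'E'
from station import monitor, viewer
import cv2
s=monitor.get_state(); print(s)
for n in("scene","top"):
    f=viewer.grab_frame(n); cv2.imwrite(f"pics/{n}0.png",f["frame"]); print(n,{k:v for k,v in f.items() if k!="frame"})
E
```

```text
pics
{'t': 0.0, 'q': array([-8.44904207e-01,  3.59428097e-01,  1.10709408e-02, -3.60823568e-04,
       -1.22410792e+00, -2.88070888e-01]), 'qd': array([ 0.00034673,  0.00061451,  0.00041528,  0.00259927, -0.00079712,
        0.00090634]), 'joint_efforts': array([ 3.86285219e-04, -5.82716346e+01,  2.93060070e+01,  6.99741930e+00,
        6.86577841e-03, -1.55766948e-04]), 'eef_pos': array([ 0.28593225, -0.61090809,  0.22559938]), 'ee_rot': array([ 3.13989629e+00, -1.48927705e-04, -2.70389418e+00]), 'force': array([-0.57701184, -0.06937594,  0.09684266]), 'moment': array([-0.01269634,  0.02664335, -0.02652177]), 'width': 0.08766755324684908}
scene {'vfov': 44.95132734379153, 'cx': 287.704795461721, 'cy': 211.58941025461326, 'xyz': array([-0.08255132,  1.05085002,  0.74325107]), 'orientation': array([-1.97772053,  0.01031233, -2.62793384])}
top {'vfov': 43.27328984690729, 'cx': 277.984501180746, 'cy': 206.82178262816157, 'xyz': array([ 0.48525013, -0.14757922,  1.74547507]), 'orientation': array([-3.06904609, -0.00380044, -1.59199694])}
```

View pics/scene0.png

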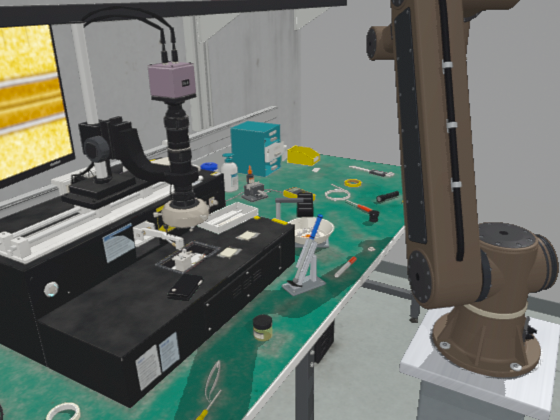

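View pics/top0.png

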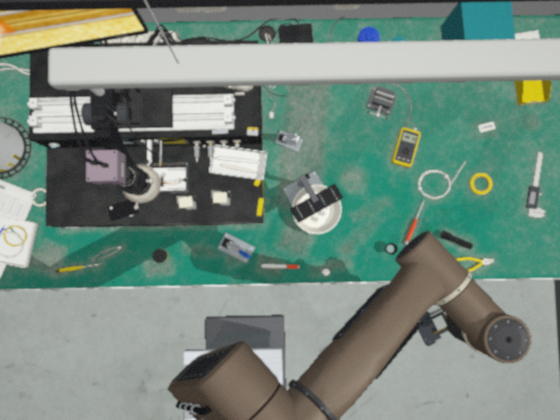

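Candidates for the rod and rest: the blue rod in a rest at top (237,248) / scene (305,260), and another small rest-like item at top (289,140). I'll check them in a close crop.

```bash
python3 - <<'E'
import cv2,numpy as np
t=cv2.imread("pics/top0.png");s=cv2.imread("pics/scene0.png")
a=cv2.resize(t[120:280,210:350],None,fx=3.75,fy=3.75,interpolation=cv2.INTER_CUBIC)[:600]  # 525x600
b=cv2.resize(s[200:300,272:340],None,fx=4,fy=4,interpolation=cv2.INTER_CUBIC) #272x400
c=np.zeros((600,800,3),np.uint8);c[:,:525]=a;c[:400,528:800]=b
cv2.imwrite("pics/crop0.png",c)
E
```

```text
(no output)
```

View pics/crop0.png

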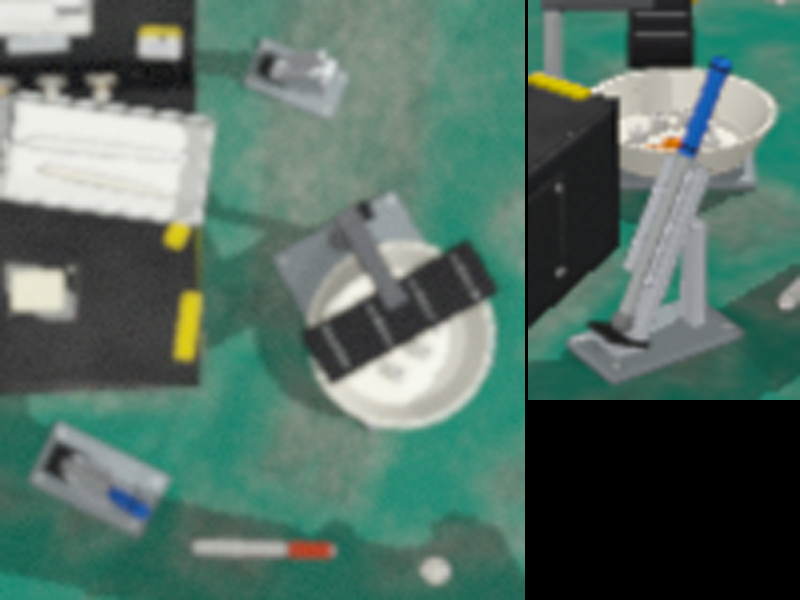

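The crop shows the rod in the 110 mm rest (base corners in full top pixels about (226,232) to (247,263)). The other rest at (289,140) is about 86 mm long and empty, so it is the wrong size. The lamp bar is at about (318,203), its post is at the upper left, and the front of the dish is at the lower right. Next I'll measure.

```bash
cat > h.py <<'E'
import numpy as np,cv2
from scipy.spatial.transform import Rotation as R
from scipy.optimize import least_squares
from station import viewer,monitor
class Cam:
    def __init__(s,n):
        f=viewer.grab_frame(n);s.im=f["frame"];s.f=s.im.shape[0]/2/np.tan(np.radians(f["vfov"]/2))
        s.c=np.array([f["cx"],f["cy"]]);s.p=f["xyz"];s.R=R.from_euler("xyz",f["orientation"])
    def proj(s,P):
        q=s.R.inv().apply(np.atleast_2d(P)-s.p);return s.c+s.f*q[:,:2]/q[:,2:]
    def at(s,px,z):
        d=s.R.apply(np.append((np.array(px)-s.c)/s.f,1));return s.p+d*(z-s.p[2])/d[2]
def blue(im,box):
    h=cv2.cvtColor(im,cv2.COLOR_BGR2HSV);m=cv2.inRange(h,(105,120,60),(125,255,255))
    o=np.zeros_like(m);x0,y0,x1,y1=box;o[y0:y1,x0:x1]=m[y0:y1,x0:x1];return o
E
python3 - <<'E'
from h import *
T=Cam("top");S=Cam("scene")
def ends(m):
    y,x=np.nonzero(m);p=np.c_[x,y].astype(float);c=p.mean(0);u=np.linalg.svd(p-c)[2][0] if len(p)<3000 else 0
    t=(p-c)@u;return len(p),c,u,t.min(),t.max(),c+u*(t.min()-.5),c+u*(t.max()+.5)
bt=blue(T.im,(215,225,262,270));bs=blue(S.im,(290,205,340,250))
obs={}
for n,m in(("T",bt),("S",bs)):
    e=ends(m);obs[n]=e;print(n,e[0],e[1],e[5],e[6])
def axis(p,l):
    th=p[2];d=np.array([-np.cos(th)*np.sin(np.radians(25)),-np.sin(th)*np.sin(np.radians(25)),np.cos(np.radians(25))])
    return np.array([p[0],p[1],.02])+d*l
def res(p):
    r=[]
    for c,n in((T,"T"),(S,"S")):
        P=c.proj([axis(p,.165)])[0];r+=list(P-obs[n][1])
        v=c.proj([axis(p,.2)])[0]-c.proj([axis(p,.13)])[0];u=obs[n][2];u=u*np.sign(u@v);r+=list(((v/np.linalg.norm(v))-u)*10)
    return np.array(r)
for th0 in(2.6,1.,-2,0):
    s=least_squares(res,[.45,.1,th0]);print(s.x,s.cost,s.fun.round(2))
p=s.x
# lamp
g=T.im[160:245,280:350].max(2);m=(g<75).astype(np.uint8)
n,l,st,ce=cv2.connectedComponentsWithStats(m);print(st)
k=1+np.argmax(st[1:,4]);y,x=np.nonzero(l==k)
r=cv2.minAreaRect(np.c_[x+280,y+160].astype(np.float32));print(r);b=cv2.boxPoints(r)
print(b);print([T.at(q,.134).round(4) for q in b])
E
```

```text
T 41 [244.17073171 254.        ] [238.52073503 250.83241838] [249.56092422 257.0219265 ]
S 99 [315.75757576 226.28282828] [320.3255082  214.21019754] [311.10660207 238.57492949]
[ 0.43345594 -0.11727518  4.3000985 ] 30.648636438724107 [ 0.2   0.04 -0.77  1.75 -0.06  0.19 -7.58  0.21]
[0.49100749 0.00992949 1.13218735] 0.04255431571919239 [ 0.14  0.04 -0.01  0.02 -0.09  0.22 -0.08 -0.03]
[ 0.43345726 -0.11727577 -1.98306618] 30.648636392897803 [ 0.2   0.04 -0.77  1.75 -0.06  0.19 -7.58  0.21]
[0.49100749 0.00992949 1.13218735] 0.042554315719186483 [ 0.14  0.04 -0.01  0.02 -0.09  0.22 -0.08 -0.03]
[[   0    0   70   85 5379]
 [  26   14    3    4    9]
 [  10   25   52   36  562]]
((315.6465148925781, 202.60191345214844), (15.243459701538086, 51.47660827636719), 61.38954162597656)
[[289.40128 208.23567]
 [334.59238 183.58598]
 [341.89175 196.96815]
 [296.70065 221.61784]]
[array([ 0.5972, -0.1909,  0.134 ]), array([ 0.6699, -0.331 ,  0.134 ]), array([ 0.6283, -0.3522,  0.134 ]), array([ 0.5558, -0.2122,  0.134 ])]
```

```bash
python3 - <<'E'
from h import *
T=Cam("top");S=Cam("scene")
# dish: least squares on bright rim in top
g=cv2.cvtColor(T.im,cv2.COLOR_BGR2HSV);m=((g[...,1]<50)&(g[...,2]>165)).astype(np.uint8)
o=np.zeros_like(m);o[178:240,286:348]=m[178:240,286:348]
n,l,st,_=cv2.connectedComponentsWithStats(o);k=1+np.argmax(st[1:,4]);y,x=np.nonzero(l==k)
h=cv2.convexHull(np.c_[x,y].astype(np.float32))[:,0]
W=np.array([T.at(q,.044)[:2] for q in h])
# keep the front arc only
W=W[(W-[.600,-.278])@np.array([.888,.46])<-.02]
s=least_squares(lambda p:np.hypot(*(W-p[:2]).T)-p[2],[.6,-.278,.078],loss="soft_l1",f_scale=.003);print("rim",s.x,len(W),s.fun.round(4))
def tri(a,b):
    A=[];B=[]
    for c,p in((T,a),(S,b)):
        d=c.R.apply(np.append((np.array(p)-c.c)/c.f,1));d/=np.linalg.norm(d);M=np.eye(3)-np.outer(d,d);A.append(M);B.append(M@c.p)
    A=np.vstack(A);return np.linalg.lstsq(A,np.hstack(B),rcond=None)[0]
print("boxcorner",tri((263,224),(294,226)))
for n,p,z in(("jar",(159,256),.046),("loupe",(390,248),.032),("mk",(262,266),.007),("mk2",(298,267),.007)):print(n,T.at(p,z).round(3))
# overlay
O=np.array([.6004,-.278,0]);Y=np.radians(27.4);Rz=R.from_euler("z",Y)
st_=lambda P:O+Rz.apply(np.atleast_2d(P))
th=np.linspace(0,2*np.pi,60)
rim=st_(np.c_[.076*np.cos(th),.076*np.sin(th),0*th+.044]);flo=st_(np.c_[.059*np.cos(th),.059*np.sin(th),0*th+.014])
lamp=[st_([(-.012,-.08,z),(.04,-.08,z),(.04,.08,z),(-.012,.08,z)]) for z in(.112,.134)]
f=np.array([.491,.00993,.02]);t=1.1322;d=np.array([-np.cos(t)*.4226,-np.sin(t)*.4226,.9063]);rod=np.array([f,f+.2*d])
def draw(c,x0,y0,x1,y1,k):
    im=cv2.resize(c.im[y0:y1,x0:x1],None,fx=k,fy=k,interpolation=cv2.INTER_CUBIC)
    for P,col,cl in((rim,(0,0,255),1),(flo,(255,0,255),1),(lamp[0],(0,200,0),1),(lamp[1],(0,255,255),1),(rod,(0,140,255),0)):
        q=((c.proj(P)-[x0,y0]+.5)*k).astype(int);cv2.polylines(im,[q],bool(cl),col,1)
    return im
a=draw(T,215,165,350,285,4)[:480];b=draw(S,270,200,340,300,3.7)
out=np.zeros((600,800,3),np.uint8);out[:480,:540]=a;out[:370,541:800]=b[:,:259];cv2.imwrite("pics/ov.png",out)
E
```

```text
rim [ 0.59938628 -0.28004769  0.08043919] 12 [ 0.0001 -0.     -0.0001 -0.0006 -0.0002 -0.0001  0.0003  0.0007  0.0007
 -0.0002 -0.0008  0.0002]
boxcorner [ 0.55388761 -0.10779755  0.12815648]
jar [0.459 0.227 0.046]
loupe [ 0.469 -0.516  0.032]
mk [ 0.419 -0.101  0.007]
mk2 [ 0.413 -0.218  0.007]
```

View pics/ov.png

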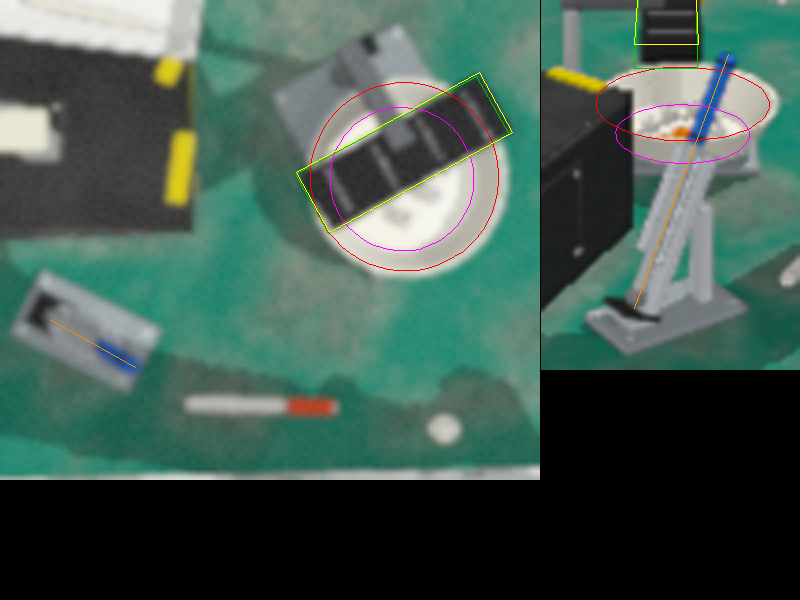

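The overlay agrees. Rim fit (0.599,-0.280) and lamp fit (0.600,-0.278) match within 2 mm, and the projected rod lies on the real one. Next, the numbers for the pre-grasp.

```bash
cat >> h.py <<'E'
FOOT=np.array([.491,.0099,.020]);TH=1.132;A25=np.radians(25)
DISH=np.array([.600,-.279,.014]);YAW=np.radians(27.4)
def tool(yaw,tilt):  # tool z points along yaw, tilt from straight down; tool y horizontal
    z=np.array([np.cos(yaw)*np.sin(tilt),np.sin(yaw)*np.sin(tilt),-np.cos(tilt)]);y=np.array([-np.sin(yaw),np.cos(yaw),0])
    return R.from_matrix(np.c_[np.cross(y,z),y,z])
RG=tool(TH,A25);RS=tool(YAW,np.radians(45))
def tcp_for_foot(Rt,foot): return foot-Rt.apply([0,0,.146])
def cur():
    s=monitor.get_state();return s["eef_pos"],R.from_euler("xyz",s["ee_rot"]),s
def delta(Rt,p,frm=None):
    q,Rc,s=cur()
    if frm: Rc,q=frm
    print("d",np.degrees((Rc.inv()*Rt).as_rotvec()).round(2),Rc.inv().apply(p-q).round(4))
def show():
    q,Rc,s=cur();print("t",s["t"],"q",s["q"].round(3),"p",q.round(4),"w",s["width"],"F",s["force"].round(2))
E
python3 - <<'E'
from h import *
g=tcp_for_foot(RG,FOOT);print(g);delta(RG,g-RG.apply([0,0,.09]))
E
```

```text
[ 0.46478578 -0.04595682  0.15232094]
d [ -8.65 -23.97 -39.14] [-0.3723  0.4119 -0.0074]
```

>>> {"method": "move_arm", "body": {
  "deltas": [
    [[-2, -6, -10, -0.03, 0.03, -0.02, 0.0876], [-4, -12, -20, -0.06, 0.06, -0.03, 0.0876], [-6, -18, -30, -0.09, 0.09, -0.03, 0.0876], [-8.65, -23.97, -39.14, -0.12, 0.12, -0.03, 0.0876], [-8.65, -23.97, -39.14, -0.15, 0.15, -0.03, 0.0876], [-8.65, -23.97, -39.14, -0.17, 0.18, -0.03, 0.0876], [-8.65, -23.97, -39.14, -0.195, 0.21, -0.03, 0.0876], [-8.65, -23.97, -39.14, -0.22, 0.24, -0.03, 0.0876], [-8.65, -23.97, -39.14, -0.25, 0.27, -0.03, 0.0876], [-8.65, -23.97, -39.14, -0.28, 0.3, -0.03, 0.0876], [-8.65, -23.97, -39.14, -0.31, 0.33, -0.02, 0.0876], [-8.65, -23.97, -39.14, -0.34, 0.36, -0.01, 0.0876]]
  ]
}}

```text
t: 1.3
eef_pos: [0.4402, -0.1444, 0.2384]
ee_rot: [-3.139, 0.436, -2.009]
force: [0.8, -1.1, -0.7]
width: 0.0873
```

```bash
python3 - <<'E'
from h import *
show();g=tcp_for_foot(RG,FOOT);delta(RG,g-RG.apply([0,0,.09]))
E
```

```text
t 1.3 q [-0.286  0.034 -0.268 -0.459 -1.231 -0.005] p [ 0.4402 -0.1444  0.2384] w 0.08731361228833377 F [ 0.79 -1.12 -0.65]
d [-0.14  0.01  0.04] [-0.0538  0.0196  0.0301]
```

>>> {"method": "move_arm", "body": {
  "deltas": [
    [[0, 0, 0, -0.027, 0.01, 0.015, 0.0876], [0, 0, 0, -0.04, 0.014, 0.022, 0.0876], [0, 0, 0, -0.0538, 0.0196, 0.0301, 0.0876], [0, 0, 0, -0.0538, 0.0196, 0.0301, 0.0876], [0, 0, 0, -0.0538, 0.0196, 0.0301, 0.0876]]
  ]
}}

```text
t: 1.72
eef_pos: [0.4479, -0.0813, 0.2335]
ee_rot: [-3.14, 0.436, -2.007]
force: [0.1, -0.6, 0.4]
width: 0.0878
```

```bash
python3 - <<'E'
from h import *
show();g=tcp_for_foot(RG,FOOT);delta(RG,g)
E
```

```text
t 1.7167 q [-0.136 -0.012 -0.328 -0.456 -1.158 -0.135] p [ 0.4479 -0.0813  0.2335] w 0.08781088187864503 F [ 0.14 -0.56  0.37]
d [-0.   -0.02  0.14] [-0.0012 -0.0002  0.0901]
```

>>> {"method": "move_arm", "body": {
  "deltas": [
    [[0, 0, 0, 0, 0, 0.02, 0.0876], [0, 0, 0, 0, 0, 0.04, 0.0876], [0, 0, 0, -0.001, 0, 0.06, 0.0876], [0, 0, 0, -0.001, 0, 0.08, 0.0876], [0, 0, 0, -0.001, 0, 0.09, 0.0876], [0, 0, 0, -0.001, 0, 0.09, 0.0876], [0, 0, 0, -0.001, 0, 0.09, 0.04], [0, 0, 0, -0.001, 0, 0.09, 0.02]]
  ],
  "force": 10
}}

```text
t: 2.38
eef_pos: [0.4652, -0.0476, 0.153]
ee_rot: [-3.14, 0.436, -2.009]
force: [-0.2, -0.4, 0.8]
width: 0.0795
```

```bash
python3 - <<'E'
from h import *
T=Cam("top");S=Cam("scene");show()
g=tcp_for_foot(RG,FOOT);delta(RG,g)
a=cv2.resize(T.im[215:275,205:275],None,fx=5.6,fy=5.6,interpolation=cv2.INTER_CUBIC)
b=cv2.resize(S.im[190:300,275:345],None,fx=5.4,fy=5.4,interpolation=cv2.INTER_CUBIC)
o=np.zeros((600,800,3),np.uint8);o[:a.shape[0],:a.shape[1]]=a;o[:b.shape[0],400:400+b.shape[1]]=b;cv2.imwrite("pics/gr.png",o)
E
```

```text
t 2.4833 q [-0.058  0.074 -0.427 -0.499 -0.959 -0.113] p [ 0.4652 -0.0474  0.1531] w 0.0718976946591051 F [ 0.24 -0.56  0.56]
d [-0.12  0.    0.04] [-0.0007  0.001   0.0012]
```

View pics/gr.png

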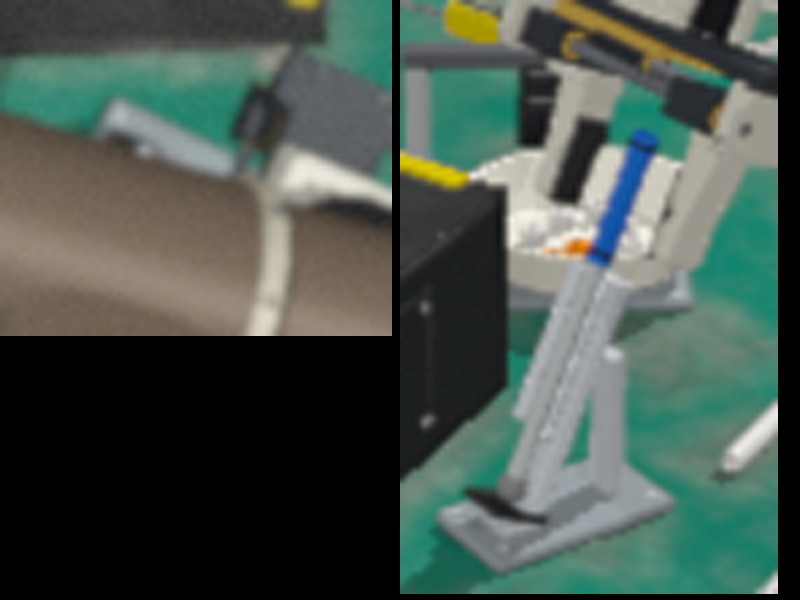

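The fingers straddle the blue handle, which runs from about (640,140) to (600,255) in the crop. Closing.

>>> {"method": "move_arm", "body": {
  "deltas": [
    [[0, 0, 0, -0.0007, 0.001, 0.0012, 0.014], [0, 0, 0, -0.0007, 0.001, 0.0012, 0.0], [0, 0, 0, -0.0007, 0.001, 0.0012, 0.0], [0, 0, 0, -0.0007, 0.001, 0.0012, 0.0], [0, 0, 0, -0.0007, 0.001, 0.0012, 0.0], [0, 0, 0, -0.0007, 0.001, 0.0012, 0.0], [0, 0, 0, -0.0007, 0.001, 0.0012, 0.0], [0, 0, 0, -0.0007, 0.001, 0.0012, 0.0], [0, 0, 0, -0.0007, 0.001, 0.0012, 0.0], [0, 0, 0, -0.0007, 0.001, 0.0012, 0.0], [0, 0, 0, -0.0007, 0.001, 0.0012, 0.0]]
  ],
  "force": 20
}}

```text
t: 3.4
eef_pos: [0.4652, -0.0454, 0.1517]
ee_rot: [-3.139, 0.437, -2.009]
force: [3.1, 0.2, 0.2]
width: 0.0137
```

>>> {"method": "move_arm", "body": {
  "deltas": [
    [[0, 0, 0, 0, 0, 0, 0], [0, 0, 0, 0, 0, 0, 0], [0, 0, 0, 0, 0, 0, 0], [0, 0, 0, 0, 0, 0, 0]]
  ],
  "force": 55
}}

```text
t: 3.73
eef_pos: [0.4651, -0.0454, 0.1517]
ee_rot: [-3.139, 0.437, -2.009]
force: [5.3, 0.7, 0.4]
width: 0.0129
```

```bash
python3 - <<'E'
from h import *
show();print(cur()[2]["moment"])
g=tcp_for_foot(RG,FOOT);delta(RG,g)
# entry pose: foot above front of dish, clear of rim: stand (-.03,0), up the tool axis
Rz=R.from_euler("z",YAW)
f=DISH+Rz.apply([-.028,0,.004]);p=tcp_for_foot(RS,f);print("stir front",p)
pre=p-RS.apply([0,0,.12]);print(pre)
delta(RG,g-RG.apply([0,0,.05]));delta(RS,pre)
E
```

```text
t 3.7333 q [-0.054  0.074 -0.43  -0.5   -0.954 -0.115] p [ 0.4651 -0.0454  0.1517] w 0.012931180892343746 F [5.29 0.67 0.42]
[-0.90373211 -1.40485284 -0.77905707]
d [-0.12  0.01  0.03] [ 0.0003  0.0001 -0.0008]
stir front [ 0.48348525 -0.33939551  0.12123759]
[ 0.40815161 -0.37844476  0.2060904 ]
d [-0.12  0.01  0.03] [ 0.0003 -0.     -0.0508]
d [ 21.49 -19.23  30.88] [ 0.2722 -0.0901 -0.1868]
```

>>> {"method": "move_arm", "body": {
  "deltas": [
    [[0, 0, 0, -0.005, 0, -0.002, 0], [0, 0, 0, -0.012, 0, -0.005, 0], [0, 0, 0, -0.025, 0, -0.012, 0], [0, 0, 0, -0.045, 0, -0.03, 0], [0, 0, 0, -0.055, 0, -0.055, 0], [0, 0, 0, -0.07, 0, -0.085, 0], [0, 0, 0, -0.085, 0, -0.115, 0], [0, 0, 0, -0.096, 0, -0.139, 0], [0, 0, 0, -0.096, 0, -0.139, 0], [0, 0, 0, -0.096, 0, -0.139, 0]]
  ]
}}

```text
t: 4.57
eef_pos: [0.4758, -0.0194, 0.3193]
ee_rot: [-3.139, 0.437, -2.008]
force: [-0.3, 0.7, -1.8]
width: 0.0134
```

```bash
python3 - <<'E'
from h import *
show();print(cur()[2]["moment"])
Rz=R.from_euler("z",YAW)
f=DISH+Rz.apply([-.028,0,.004]);p=tcp_for_foot(RS,f);pre=p-RS.apply([0,0,.12])
delta(RS,np.array([.38,-.2,.29]));delta(RS,pre)
E
```

```text
t 4.5667 q [ 0.03  -0.079 -0.211 -0.407 -1.255 -0.376] p [ 0.4758 -0.0194  0.3193] w 0.013360473909955109 F [-0.31  0.65 -1.77]
[-1.36765244  0.77961903 -0.01121694]
d [ 21.53 -19.22  30.93] [ 0.1974  0.0102 -0.0598]
d [ 21.53 -19.22  30.93] [ 0.3686 -0.0908 -0.0469]
```

>>> {"method": "move_arm", "body": {
  "deltas": [
    [[3, -3, 5, 0.03, 0, -0.01, 0], [7, -6, 10, 0.06, 0.003, -0.02, 0], [10, -9, 15, 0.09, 0.005, -0.03, 0], [14, -13, 20, 0.12, 0.007, -0.04, 0], [18, -16, 26, 0.16, 0.01, -0.05, 0], [21.53, -19.22, 30.93, 0.2, 0.01, -0.06, 0], [21.53, -19.22, 30.93, 0.235, -0.01, -0.06, 0], [21.53, -19.22, 30.93, 0.27, -0.03, -0.058, 0], [21.53, -19.22, 30.93, 0.305, -0.05, -0.055, 0], [21.53, -19.22, 30.93, 0.34, -0.07, -0.05, 0], [21.53, -19.22, 30.93, 0.3686, -0.0908, -0.0469, 0], [21.53, -19.22, 30.93, 0.3686, -0.0908, -0.0469, 0]]
  ]
}}

```text
t: 5.57
eef_pos: [0.4073, -0.3818, 0.1955]
ee_rot: [3.121, 0.781, -2.682]
force: [0.4, -0.0, -1.3]
width: 0.0133
```

```bash
cat >> h.py <<'E'
Rz=R.from_euler("z",YAW)
PF=tcp_for_foot(RS,DISH+Rz.apply([-.028,0,.004]));PRE=PF-RS.apply([0,0,.12])
def foot():
    q,Rc,s=cur();return Rz.inv().apply(q+Rc.apply([0,0,.146])-DISH)
E
python3 - <<'E'
from h import *
show();print("foot in dish frame",foot())
delta(RS,PRE);delta(RS,PF)
T=Cam("top");S=Cam("scene")
a=cv2.resize(T.im[170:290,260:360],None,fx=4,fy=4,interpolation=cv2.INTER_CUBIC)
b=cv2.resize(S.im[150:300,260:360],None,fx=3.9,fy=3.9,interpolation=cv2.INTER_CUBIC)
o=np.zeros((600,800,3),np.uint8);o[:a.shape[0],:a.shape[1]]=a;o[:b.shape[0],402:402+b.shape[1]]=b;cv2.imwrite("pics/pre.png",o)
E
```

```text
t 5.5667 q [-1.002  0.256 -0.156 -0.841 -1.228  0.227] p [ 0.4073 -0.3818  0.1955] w 0.013345436080060714 F [ 0.36 -0.01 -1.26]
foot in dish frame [-0.11558761 -0.00140658  0.07781459]
d [ 0.44 -0.23 -0.74] [-0.0091  0.0027 -0.0059]
d [ 0.44 -0.23 -0.74] [-0.0096  0.0018  0.1141]
```

View pics/pre.png

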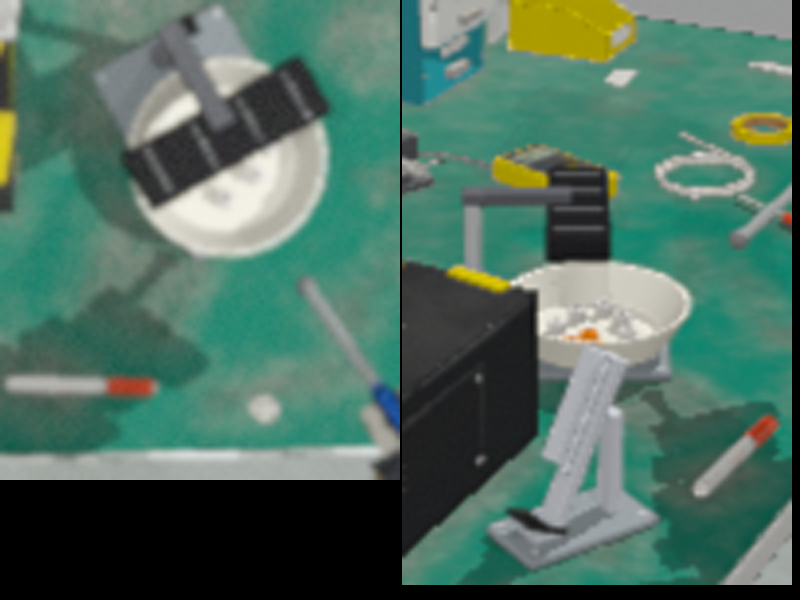

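The rod is held cleanly, with its foot at top (336,241) and scene (347,211). I'll triangulate the foot and handle against the prediction.

```bash
python3 - <<'E'
from h import *
T=Cam("top");S=Cam("scene");show()
q,Rc,s=cur();z=Rc.apply([0,0,1]);F=q+.146*z;ball=F-.008*z
for c,n in((T,"T"),(S,"S")):
    print(n,"pred ball, shaft60, handle130",c.proj([ball,F-.06*z,F-.13*z]).round(1))
a,b=T.im[225:275,320:365],S.im[195:230,335:362]
o=np.zeros((600,800,3),np.uint8)
def put(c,x0,y0,w,h,k,X):
    im=cv2.resize(c.im[y0:y0+h,x0:x0+w],None,fx=k,fy=k,interpolation=cv2.INTER_CUBIC)
    for P in(ball,F-.06*z,F-.13*z):
        u=((c.proj([P])[0]-[x0,y0]+.5)*k).astype(int);cv2.drawMarker(im,tuple(int(v) for v in u),(0,0,255),0,12,1)
    o[:im.shape[0],X:X+im.shape[1]]=im
put(T,320,225,48,60,8,0);put(S,335,180,50,55,8,400);cv2.imwrite("pics/chk.png",o)
delta(RS,PRE);delta(RS,PF);print(foot())
E
```

```text
t 5.7667 q [-0.998  0.239 -0.16  -0.842 -1.23   0.225] p [ 0.4076 -0.3775  0.2037] w 0.012996668237382413 F [-0.38  0.1  -0.17]
T pred ball, shaft60, handle130 [[335.7 241.2]
 [343.  251.8]
 [353.4 266.9]]
S pred ball, shaft60, handle130 [[345.5 209.9]
 [357.5 199.2]
 [374.2 184.5]]
d [ 0.13 -0.09 -0.17] [-0.0017 -0.0011 -0.0016]
d [ 0.13 -0.09 -0.17] [-0.0019 -0.0013  0.1184]
[-0.11308163  0.00139656  0.08633142]
```

View pics/chk.png

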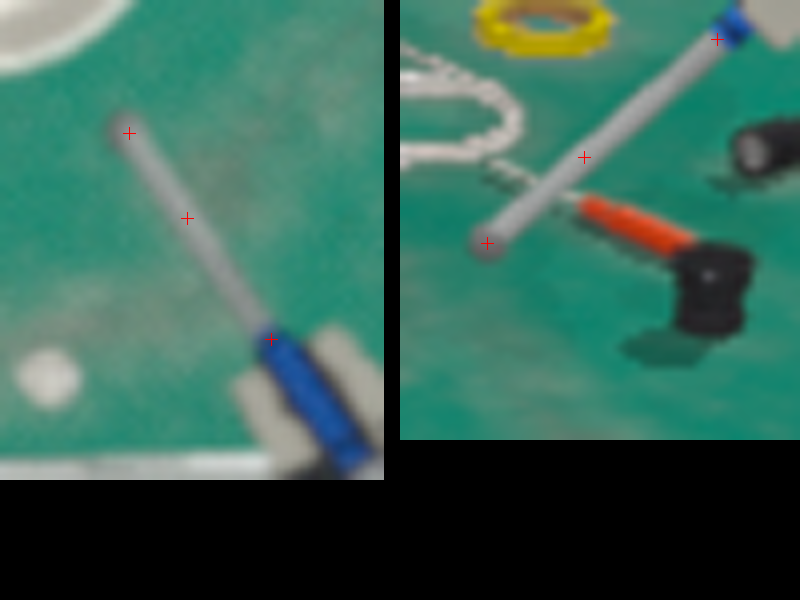

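The prediction is within about 1 pixel, so the grip geometry is good. A bead sits near the front landing spot, so I'll enter at the free middle and then move to the front.

```bash
cat >> h.py <<'E'
def fp(x,y,z): return tcp_for_foot(RS,DISH+Rz.apply([x,y,z]))
E
python3 - <<'E'
from h import *
delta(RS,fp(-.06,0,.06));delta(RS,fp(0,0,.04))
E
```

```text
d [ 0.13 -0.09 -0.17] [-0.0188 -0.0011  0.0561]
d [ 0.13 -0.09 -0.17] [-0.0471 -0.0012  0.1126]
```

>>> {"method": "move_arm", "body": {
  "deltas": [
    [[0, 0, 0, -0.006, -0.001, 0.019, 0], [0, 0, 0, -0.013, -0.001, 0.038, 0], [0, 0, 0, -0.0188, -0.001, 0.0561, 0], [0, 0, 0, -0.028, -0.001, 0.075, 0], [0, 0, 0, -0.038, -0.001, 0.094, 0], [0, 0, 0, -0.0471, -0.001, 0.1126, 0], [0, 0, 0, -0.0471, -0.001, 0.1126, 0], [0, 0, 0, -0.0471, -0.001, 0.1126, 0], [0, 0, 0, -0.0471, -0.001, 0.1126, 0]]
  ]
}}

```text
t: 6.52
eef_pos: [0.5085, -0.3269, 0.1598]
ee_rot: [-3.14, 0.784, -2.661]
force: [0.2, -0.2, 0.3]
width: 0.0126
```

```bash
python3 - <<'E'
from h import *
show();print(foot());delta(RS,fp(0,0,.0055));delta(RS,fp(-.028,0,.0055))
E
```

```text
t 6.5167 q [-0.8    0.288 -0.194 -0.903 -1.037  0.172] p [ 0.5085 -0.3269  0.1598] w 0.012646727149726856 F [ 0.15 -0.25  0.32]
[-0.00011794 -0.00047502  0.04241085]
d [-0.02 -0.07  0.08] [0.0262 0.0005 0.0262]
d [-0.02 -0.07  0.08] [0.046  0.0005 0.0064]
```

>>> {"method": "move_arm", "body": {
  "deltas": [
    [[0, 0, 0, 0.008, 0, 0.008, 0], [0, 0, 0, 0.016, 0, 0.016, 0], [0, 0, 0, 0.022, 0, 0.022, 0], [0, 0, 0, 0.026, 0.0005, 0.026, 0], [0, 0, 0, 0.026, 0.0005, 0.026, 0], [0, 0, 0, 0.026, 0.0005, 0.026, 0]]
  ]
}}

```text
t: 7.02
eef_pos: [0.508, -0.3273, 0.1205]
ee_rot: [3.138, 0.783, -2.667]
force: [0.5, -0.4, -0.7]
width: 0.0132
```

```bash
python3 - <<'E'
from h import *
show();print(foot());delta(RS,fp(-.03,0,.005))
E
```

```text
t 7.0167 q [-0.811  0.343 -0.216 -0.938 -0.999  0.246] p [ 0.508  -0.3273  0.1205] w 0.013218481866101401 F [ 0.5  -0.45 -0.72]
[-0.00089018 -0.00045754  0.00302972]
d [ 0.05 -0.12 -0.16] [ 0.0195  0.0006 -0.0219]
```

>>> {"method": "move_arm", "body": {
  "deltas": [
    [[0, 0, 0, 0.003, 0, -0.004, 0], [0, 0, 0, 0.006, 0, -0.008, 0], [0, 0, 0, 0.01, 0, -0.012, 0], [0, 0, 0, 0.014, 0, -0.016, 0], [0, 0, 0, 0.0195, 0.0005, -0.022, 0], [0, 0, 0, 0.0195, 0.0005, -0.022, 0], [0, 0, 0, 0.0195, 0.0005, -0.022, 0]]
  ]
}}

```text
t: 7.6
eef_pos: [0.4817, -0.3408, 0.1234]
ee_rot: [3.141, 0.784, -2.666]
force: [-1.0, -0.4, 0.1]
width: 0.0134
```

```bash
cat > circ.py <<'E'
from h import *
import sys
# arc rows in tool axes, relative to the current (commanded) start: radius r, start angle a0 deg (0=front), anticlockwise
def arc(r0,r1,a0,a1,n):
    for i in range(1,n+1):
        a=np.radians(a0+(a1-a0)*i/n);r=r0+(r1-r0)*i/n
        x,y=-r*np.cos(a),-r*np.sin(a);x-=-r0*np.cos(np.radians(a0));y-=-r0*np.sin(np.radians(a0))
        print([0,0,0,round(-.7071*x,4),round(y,4),round(.7071*x,4),0],end=", ")
    print()
show();print(foot());
for k in range(4): arc(.03,.03,90*k,90*k+90,12)
E
python3 circ.py
```

```text
t 7.6 q [-0.864  0.337 -0.221 -0.927 -1.034  0.278] p [ 0.4817 -0.3408  0.1234] w 0.013381571010927518 F [-1.02 -0.36  0.08]
[-0.03039606 -0.00049187  0.00598449]
[0, 0, 0, np.float64(-0.0002), np.float64(-0.0039), np.float64(0.0002), 0], [0, 0, 0, np.float64(-0.0007), np.float64(-0.0078), np.float64(0.0007), 0], [0, 0, 0, np.float64(-0.0016), np.float64(-0.0115), np.float64(0.0016), 0], [0, 0, 0, np.float64(-0.0028), np.float64(-0.015), np.float64(0.0028), 0], [0, 0, 0, np.float64(-0.0044), np.float64(-0.0183), np.float64(0.0044), 0], [0, 0, 0, np.float64(-0.0062), np.float64(-0.0212), np.float64(0.0062), 0], [0, 0, 0, np.float64(-0.0083), np.float64(-0.0238), np.float64(0.0083), 0], [0, 0, 0, np.float64(-0.0106), np.float64(-0.026), np.float64(0.0106), 0], [0, 0, 0, np.float64(-0.0131), np.float64(-0.0277), np.float64(0.0131), 0], [0, 0, 0, np.float64(-0.0157), np.float64(-0.029), np.float64(0.0157), 0], [0, 0, 0, np.float64(-0.0184), np.float64(-0.0297), np.float64(0.0184), 0], [0, 0, 0, np.float64(-0.0212), np.float64(-0.03), np.float64(0.0212), 0], 
[0, 0, 0, np.float64(-0.0028)
[... 1961 characters left out ...]
np.float64(-0.0081), 0], [0, 0, 0, np.float64(0.0106), np.float64(-0.004), np.float64(-0.0106), 0], [0, 0, 0, np.float64(0.0129), np.float64(-0.0062), np.float64(-0.0129), 0], [0, 0, 0, np.float64(0.015), np.float64(-0.0088), np.float64(-0.015), 0], [0, 0, 0, np.float64(0.0168), np.float64(-0.0117), np.float64(-0.0168), 0], [0, 0, 0, np.float64(0.0184), np.float64(-0.015), np.float64(-0.0184), 0], [0, 0, 0, np.float64(0.0196), np.float64(-0.0185), np.float64(-0.0196), 0], [0, 0, 0, np.float64(0.0205), np.float64(-0.0222), np.float64(-0.0205), 0], [0, 0, 0, np.float64(0.021), np.float64(-0.0261), np.float64(-0.021), 0], [0, 0, 0, np.float64(0.0212), np.float64(-0.03), np.float64(-0.0212), 0],
```

>>> {"method": "move_arm", "body": {
  "deltas": [
    [[0, 0, 0, -0.0002, -0.0039, 0.0002, 0], [0, 0, 0, -0.0007, -0.0078, 0.0007, 0], [0, 0, 0, -0.0016, -0.0115, 0.0016, 0], [0, 0, 0, -0.0028, -0.015, 0.0028, 0], [0, 0, 0, -0.0044, -0.0183, 0.0044, 0], [0, 0, 0, -0.0062, -0.0212, 0.0062, 0], [0, 0, 0, -0.0083, -0.0238, 0.0083, 0], [0, 0, 0, -0.0106, -0.026, 0.0106, 0], [0, 0, 0, -0.0131, -0.0277, 0.0131, 0], [0, 0, 0, -0.0157, -0.029, 0.0157, 0], [0, 0, 0, -0.0184, -0.0297, 0.0184, 0], [0, 0, 0, -0.0212, -0.03, 0.0212, 0]]
  ]
}}

```text
t: 8.6
eef_pos: [0.5217, -0.3513, 0.1228]
ee_rot: [3.136, 0.784, -2.666]
force: [-7.4, 4.1, 3.6]
width: 0.0131
```

```bash
python3 -c "
from h import *
show();print(foot());delta(RS,fp(0,-.03,.005))"
```

```text
t 8.6 q [-0.82   0.377 -0.157 -0.923 -1.023  0.229] p [ 0.5217 -0.3513  0.1228] w 0.013083777301437486 F [-7.38  4.09  3.64]
[ 0.00030875 -0.02752031  0.00542223]
d [ 0.24 -0.1  -0.09] [ 0.0008 -0.0019  0.0001]
```

>>> {"method": "move_arm", "body": {
  "deltas": [
    [[0, 0, 0, -0.0028, 0.0003, 0.0028, 0], [0, 0, 0, -0.0055, 0.001, 0.0055, 0], [0, 0, 0, -0.0081, 0.0023, 0.0081, 0], [0, 0, 0, -0.0106, 0.004, 0.0106, 0], [0, 0, 0, -0.0129, 0.0062, 0.0129, 0], [0, 0, 0, -0.015, 0.0088, 0.015, 0], [0, 0, 0, -0.0168, 0.0117, 0.0168, 0], [0, 0, 0, -0.0184, 0.015, 0.0184, 0], [0, 0, 0, -0.0196, 0.0185, 0.0196, 0], [0, 0, 0, -0.0205, 0.0222, 0.0205, 0], [0, 0, 0, -0.021, 0.0261, 0.021, 0], [0, 0, 0, -0.0212, 0.03, 0.0212, 0]]
  ]
}}

```text
t: 9.6
eef_pos: [0.5353, -0.3124, 0.1232]
ee_rot: [3.141, 0.784, -2.665]
force: [-0.6, 0.0, 0.1]
width: 0.0129
```

```bash
python3 -c "
from h import *
show();print(foot());delta(RS,fp(.03,0,.005))"
```

```text
t 9.6 q [-0.755  0.341 -0.208 -0.945 -0.965  0.206] p [ 0.5353 -0.3124  0.1232] w 0.01287094855668062 F [-0.61  0.03  0.07]
[3.02626272e-02 5.00708888e-05 5.81326861e-03]
d [-0.01 -0.09 -0.06] [ 0.001  -0.0001  0.0004]
```

>>> {"method": "move_arm", "body": {
  "deltas": [
    [[0, 0, 0, 0.0002, 0.0039, -0.0002, 0], [0, 0, 0, 0.0007, 0.0078, -0.0007, 0], [0, 0, 0, 0.0016, 0.0115, -0.0016, 0], [0, 0, 0, 0.0028, 0.015, -0.0028, 0], [0, 0, 0, 0.0044, 0.0183, -0.0044, 0], [0, 0, 0, 0.0062, 0.0212, -0.0062, 0], [0, 0, 0, 0.0083, 0.0238, -0.0083, 0], [0, 0, 0, 0.0106, 0.026, -0.0106, 0], [0, 0, 0, 0.0131, 0.0277, -0.0131, 0], [0, 0, 0, 0.0157, 0.029, -0.0157, 0], [0, 0, 0, 0.0184, 0.0297, -0.0184, 0], [0, 0, 0, 0.0212, 0.03, -0.0212, 0]]
  ]
}}

```text
t: 10.6
eef_pos: [0.4946, -0.3, 0.1232]
ee_rot: [3.14, 0.784, -2.665]
force: [0.2, 0.1, -1.7]
width: 0.0132
```

>>> {"method": "move_arm", "body": {
  "deltas": [
    [[0, 0, 0, 0.0028, -0.0003, -0.0028, 0], [0, 0, 0, 0.0055, -0.001, -0.0055, 0], [0, 0, 0, 0.0081, -0.0023, -0.0081, 0], [0, 0, 0, 0.0106, -0.004, -0.0106, 0], [0, 0, 0, 0.0129, -0.0062, -0.0129, 0], [0, 0, 0, 0.015, -0.0088, -0.015, 0], [0, 0, 0, 0.0168, -0.0117, -0.0168, 0], [0, 0, 0, 0.0184, -0.015, -0.0184, 0], [0, 0, 0, 0.0196, -0.0185, -0.0196, 0], [0, 0, 0, 0.0205, -0.0222, -0.0205, 0], [0, 0, 0, 0.021, -0.0261, -0.021, 0], [0, 0, 0, 0.0212, -0.03, -0.0212, 0]]
  ]
}}

```text
t: 11.6
eef_pos: [0.4823, -0.3407, 0.1232]
ee_rot: [3.14, 0.784, -2.665]
force: [-0.3, 1.1, -0.4]
width: 0.0131
```

```bash
python3 - <<'E'
from h import *
show();print(foot())
T=Cam("top");S=Cam("scene")
q,Rc,s=cur();z=Rc.apply([0,0,1]);F=q+.146*z;ball=F-.008*z
o=np.zeros((600,800,3),np.uint8)
def put(c,x0,y0,w,h,k,X):
    im=cv2.resize(c.im[y0:y0+h,x0:x0+w],None,fx=k,fy=k,interpolation=cv2.INTER_CUBIC)
    for P in(ball,F-.06*z,F-.13*z):
        u=((c.proj([P])[0]-[x0,y0]+.5)*k).astype(int);cv2.drawMarker(im,tuple(int(v) for v in u),(0,0,255),0,12,1)
    o[:im.shape[0],X:X+im.shape[1]]=im
put(T,282,175,75,92,5,0);put(S,280,195,70,70,5.6,400);cv2.imwrite("pics/turn1.png",o)
E
```

```text
t 11.6 q [-0.863  0.338 -0.22  -0.927 -1.034  0.278] p [ 0.4823 -0.3407  0.1232] w 0.01309190319056316 F [-0.33  1.15 -0.41]
[-0.02982867 -0.00060192  0.00578823]
```

View pics/turn1.png

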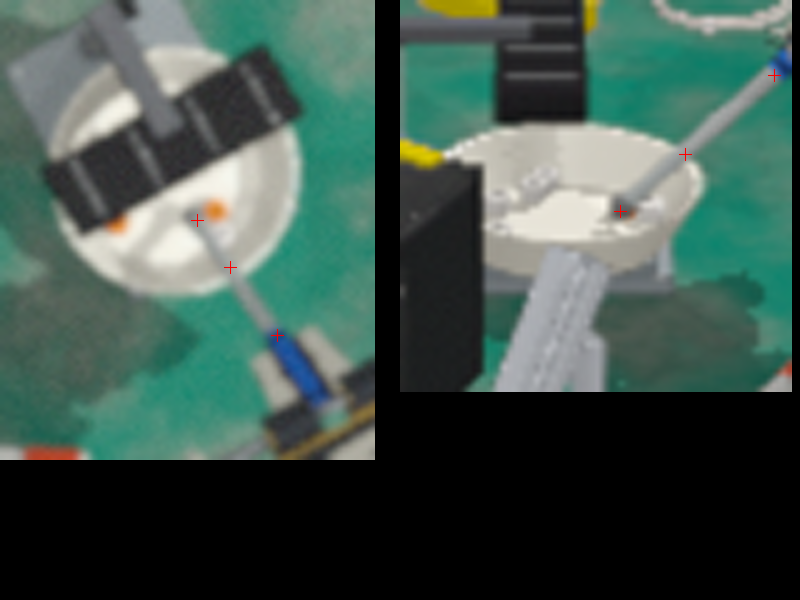

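After turn 1 the rod still matches its prediction to about 1 pixel. Two orange beads show at (117,225) and (215,210) in the crop, about 60 mm apart. For turn 2 I'll lower the rod by about 1 mm.

>>> {"method": "move_arm", "body": {
  "deltas": [
    [[0, 0, 0, 0.0006, -0.0039, 0.001, 0], [0, 0, 0, 0.0001, -0.0078, 0.0015, 0], [0, 0, 0, -0.0008, -0.0115, 0.0024, 0], [0, 0, 0, -0.002, -0.015, 0.0036, 0], [0, 0, 0, -0.0036, -0.0183, 0.0052, 0], [0, 0, 0, -0.0054, -0.0212, 0.007, 0], [0, 0, 0, -0.0075, -0.0238, 0.0091, 0], [0, 0, 0, -0.0098, -0.026, 0.0114, 0], [0, 0, 0, -0.0123, -0.0277, 0.0139, 0], [0, 0, 0, -0.0149, -0.029, 0.0165, 0], [0, 0, 0, -0.0176, -0.0297, 0.0192, 0], [0, 0, 0, -0.0204, -0.03, 0.022, 0]]
  ]
}}

```text
t: 12.7
eef_pos: [0.523, -0.353, 0.122]
ee_rot: [3.14, 0.784, -2.665]
force: [-0.3, 0.2, -0.3]
width: 0.0133
```

>>> {"method": "move_arm", "body": {
  "deltas": [
    [[0, 0, 0, -0.0028, 0.0003, 0.0028, 0], [0, 0, 0, -0.0055, 0.001, 0.0055, 0], [0, 0, 0, -0.0081, 0.0023, 0.0081, 0], [0, 0, 0, -0.0106, 0.004, 0.0106, 0], [0, 0, 0, -0.0129, 0.0062, 0.0129, 0], [0, 0, 0, -0.015, 0.0088, 0.015, 0], [0, 0, 0, -0.0168, 0.0117, 0.0168, 0], [0, 0, 0, -0.0184, 0.015, 0.0184, 0], [0, 0, 0, -0.0196, 0.0185, 0.0196, 0], [0, 0, 0, -0.0205, 0.0222, 0.0205, 0], [0, 0, 0, -0.021, 0.0261, 0.021, 0], [0, 0, 0, -0.0212, 0.03, 0.0212, 0]]
  ]
}}

```text
t: 13.7
eef_pos: [0.5352, -0.3123, 0.122]
ee_rot: [3.14, 0.784, -2.665]
force: [-0.3, -0.5, -0.2]
width: 0.0131
```

>>> {"method": "move_arm", "body": {
  "deltas": [
    [[0, 0, 0, 0.0002, 0.0039, -0.0002, 0], [0, 0, 0, 0.0007, 0.0078, -0.0007, 0], [0, 0, 0, 0.0016, 0.0115, -0.0016, 0], [0, 0, 0, 0.0028, 0.015, -0.0028, 0], [0, 0, 0, 0.0044, 0.0183, -0.0044, 0], [0, 0, 0, 0.0062, 0.0212, -0.0062, 0], [0, 0, 0, 0.0083, 0.0238, -0.0083, 0], [0, 0, 0, 0.0106, 0.026, -0.0106, 0], [0, 0, 0, 0.0131, 0.0277, -0.0131, 0], [0, 0, 0, 0.0157, 0.029, -0.0157, 0], [0, 0, 0, 0.0184, 0.0297, -0.0184, 0], [0, 0, 0, 0.0212, 0.03, -0.0212, 0]]
  ]
}}

```text
t: 14.7
eef_pos: [0.4946, -0.3, 0.1221]
ee_rot: [3.14, 0.784, -2.665]
force: [0.4, -0.2, -1.5]
width: 0.0132
```

>>> {"method": "move_arm", "body": {
  "deltas": [
    [[0, 0, 0, 0.0028, -0.0003, -0.0028, 0], [0, 0, 0, 0.0055, -0.001, -0.0055, 0], [0, 0, 0, 0.0081, -0.0023, -0.0081, 0], [0, 0, 0, 0.0106, -0.004, -0.0106, 0], [0, 0, 0, 0.0129, -0.0062, -0.0129, 0], [0, 0, 0, 0.015, -0.0088, -0.015, 0], [0, 0, 0, 0.0168, -0.0117, -0.0168, 0], [0, 0, 0, 0.0184, -0.015, -0.0184, 0], [0, 0, 0, 0.0196, -0.0185, -0.0196, 0], [0, 0, 0, 0.0205, -0.0222, -0.0205, 0], [0, 0, 0, 0.021, -0.0261, -0.021, 0], [0, 0, 0, 0.0212, -0.031, -0.0212, 0]]
  ]
}}

```text
t: 15.7
eef_pos: [0.4827, -0.3415, 0.1221]
ee_rot: [3.14, 0.784, -2.665]
force: [0.0, 0.4, 0.0]
width: 0.0134
```

```bash
python3 - <<'E'
from h import *
T=Cam("top");S=Cam("scene");show();print(foot())
for c,n in((T,"T"),(S,"S")):
    h=cv2.cvtColor(c.im,cv2.COLOR_BGR2HSV);m=cv2.inRange(h,(5,150,120),(20,255,255));x0,y0,x1,y1=(286,178,348,240) if n=="T" else (285,205,345,250)
    o=np.zeros_like(m);o[y0:y1,x0:x1]=m[y0:y1,x0:x1]
    k,l,st,ce=cv2.connectedComponentsWithStats(o)
    for i in range(1,k): print(n,st[i,4],ce[i].round(1),Rz.inv().apply(c.at(ce[i],.022)-DISH).round(4))
delta(RS,fp(-.03,0,.05));delta(RS,fp(-.113,0,.12))
E
```

```text
t 15.8 q [-0.863  0.341 -0.218 -0.928 -1.034  0.279] p [ 0.483  -0.3419  0.122 ] w 0.013120552212725352 F [-1.25  0.65 -0.68]
[-0.02975192 -0.0020336   0.00461882]
T 6 [329.8 213.2] [-0.0338 -0.0348  0.008 ]
T 5 [304.8 219.4] [-0.0125  0.0467  0.008 ]
S 6 [318.2 228.3] [-0.0337 -0.0379  0.008 ]
d [-0.01 -0.09 -0.06] [-0.0316  0.002  -0.0323]
d [-0.01 -0.09 -0.06] [-0.0222  0.002  -0.1405]
```

Two turns are done. The orange beads sit at (-34,-35) and (-13,47) mm in the dish frame, about 84 mm apart. Now withdrawing.

>>> {"method": "move_arm", "body": {
  "deltas": [
    [[0, 0, 0, -0.008, 0, -0.008, 0], [0, 0, 0, -0.016, 0, -0.016, 0], [0, 0, 0, -0.024, 0, -0.024, 0], [0, 0, 0, -0.0316, 0, -0.0323, 0], [0, 0, 0, -0.03, 0, -0.06, 0], [0, 0, 0, -0.027, 0, -0.09, 0], [0, 0, 0, -0.025, 0, -0.12, 0], [0, 0, 0, -0.022, 0, -0.14, 0], [0, 0, 0, -0.022, 0, -0.14, 0], [0, 0, 0, -0.022, 0, -0.14, 0]]
  ]
}}

```text
t: 16.63
eef_pos: [0.4085, -0.3802, 0.2389]
ee_rot: [-3.138, 0.784, -2.663]
force: [-0.6, 0.9, -0.2]
width: 0.0128
```

```bash
cat >> h.py <<'E'
GT=np.array([.4651,-.0454,.1517])  # measured TCP when gripped
def fitrod():
    """fit real rod axis (foot point, direction) in the hand: free params foot offset in tool x,y,z"""
    T=Cam("top");S=Cam("scene");return T,S
E
python3 - <<'E'
from h import *
show();print(foot())
T=Cam("top");S=Cam("scene")
q,Rc,s=cur();z=Rc.apply([0,0,1]);F=q+.146*z;ball=F-.008*z
o=np.zeros((600,800,3),np.uint8)
def put(c,w,h,k,X,Y=0):
    x0,y0=(c.proj([F-.06*z])[0]-[w/2,h/2]).astype(int)
    im=cv2.resize(c.im[y0:y0+h,x0:x0+w],None,fx=k,fy=k,interpolation=cv2.INTER_CUBIC)
    for P in(ball,F-.06*z,F-.13*z):
        u=((c.proj([P])[0]-[x0,y0]+.5)*k).astype(int);cv2.drawMarker(im,tuple(int(v) for v in u),(0,0,255),0,12,1)
    o[Y:Y+im.shape[0],X:X+im.shape[1]]=im
put(T,48,48,8,0);put(S,48,48,8,400)
im=cv2.resize(T.im[175:242,284:350],None,fx=3,fy=3,interpolation=cv2.INTER_CUBIC);o[390:390+im.shape[0],0:im.shape[1]]=im
im=cv2.resize(S.im[205:257,280:350],None,fx=4,fy=4,interpolation=cv2.INTER_CUBIC);o[390:390+im.shape[0],400:400+im.shape[1]]=im
cv2.imwrite("pics/out.png",o)
E
```

```text
t 16.6333 q [-0.995  0.201 -0.125 -0.826 -1.272  0.169] p [ 0.4085 -0.3802  0.2389] w 0.01278174070876306 F [-0.64  0.91 -0.16]
[-0.11352032 -0.00218572  0.12149615]
```

View pics/out.png

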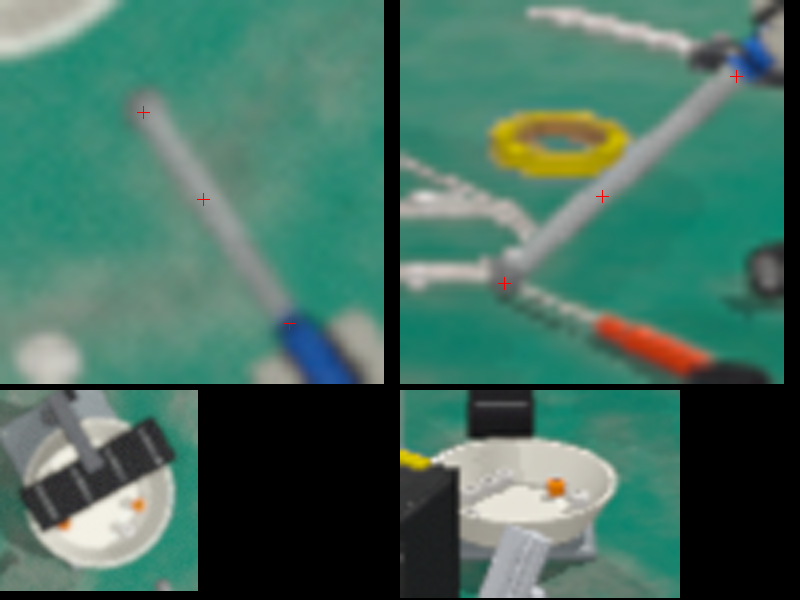

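The rod sits as gripped, within about 1 pixel. The orange beads are at (138,505) and (63,523) in the crop, apart and in the dish. Now returning to the rest by the reverse path.

```bash
python3 - <<'E'
from h import *
A=GT+RG.apply([-.096,0,-.139]);print(A)
delta(RG,np.array([.39,-.2,.34]));delta(RG,A)
E
```

```text
[ 0.47710695 -0.01981579  0.31824814]
d [-21.57  19.23 -30.91] [-0.1189  0.1677 -0.0265]
d [-21.57  19.23 -30.91] [-0.2169  0.2877  0.102 ]
```

>>> {"method": "move_arm", "body": {
  "deltas": [
    [[0, 0, 0, -0.03, 0.03, -0.02, 0], [-3, 3, -5, -0.06, 0.06, -0.03, 0], [-7, 6, -10, -0.09, 0.09, -0.03, 0], [-10, 9, -15, -0.105, 0.125, -0.028, 0], [-14, 13, -20, -0.119, 0.155, -0.0265, 0], [-18, 16, -26, -0.135, 0.185, -0.008, 0], [-21.57, 19.23, -30.91, -0.155, 0.21, 0.02, 0], [-21.57, 19.23, -30.91, -0.175, 0.235, 0.045, 0], [-21.57, 19.23, -30.91, -0.195, 0.26, 0.07, 0], [-21.57, 19.23, -30.91, -0.217, 0.288, 0.1, 0], [-21.57, 19.23, -30.91, -0.217, 0.288, 0.102, 0], [-21.57, 19.23, -30.91, -0.217, 0.288, 0.102, 0]]
  ]
}}

```text
t: 17.73
eef_pos: [0.4768, -0.0161, 0.3166]
ee_rot: [3.138, 0.436, -2.005]
force: [0.0, 0.4, -1.4]
width: 0.0132
```

>>> {"method": "move_arm", "body": {
  "deltas": [
    [[0, 0, 0, 0, 0, 0, 0], [0, 0, 0, 0, 0, 0, 0], [0, 0, 0, 0, 0, 0, 0]]
  ]
}}

```text
t: 17.98
eef_pos: [0.4767, -0.0208, 0.318]
ee_rot: [3.141, 0.436, -2.011]
force: [0.4, -0.4, -0.6]
width: 0.0128
```

```bash
python3 - <<'E'
from h import *
show();delta(RG,GT);delta(RG,GT+RG.apply([-.045,0,-.03]))
S=Cam("scene");T=Cam("top");q,Rc,s=cur();z=Rc.apply([0,0,1]);F=q+.146*z
for n,c in(("S",S),("T",T)):
  h=cv2.cvtColor(c.im,cv2.COLOR_BGR2HSV);m=cv2.inRange(h,(105,120,60),(125,255,255));u=c.proj([F-.14*z])[0].astype(int)
  o=np.zeros_like(m);o[u[1]-15:u[1]+12,u[0]-12:u[0]+12]=m[u[1]-15:u[1]+12,u[0]-12:u[0]+12];y,x=np.nonzero(o)
  print(n,"ball,130",c.proj([F-.008*z,F-.13*z]).round(1).tolist(),"blue",len(x), x.mean() if len(x) else 0,y.max() if len(x) else 0)
c=S;u=c.proj([F-.07*z])[0].astype(int);x0,y0=u-[35,45];im=cv2.resize(c.im[y0:y0+90,x0:x0+70],None,fx=6,fy=6,interpolation=cv2.INTER_CUBIC)
for P in(F-.008*z,F-.07*z,F-.13*z):
    w=((c.proj([P])[0]-[x0,y0]+.5)*6).astype(int);cv2.drawMarker(im,(int(w[0]),int(w[1])),(0,0,255),0,12,1)
cv2.imwrite("pics/ret.png",im)
E
```

```text
t 17.9833 q [ 0.026 -0.074 -0.21  -0.408 -1.256 -0.373] p [ 0.4767 -0.0208  0.318 ] w 0.012844774940488607 F [ 0.4  -0.39 -0.6 ]
d [ 0.   -0.02 -0.06] [ 9.490e-02 -1.000e-04  1.393e-01]
d [ 0.   -0.02 -0.06] [ 0.0499 -0.      0.1092]
S ball,130 [[286.8, 227.4], [303.0, 182.5]] blue 57 305.12280701754383 182
T ball,130 [[214.6, 241.0], [227.2, 248.4]] blue 19 229.10526315789474 253
```

View pics/ret.png

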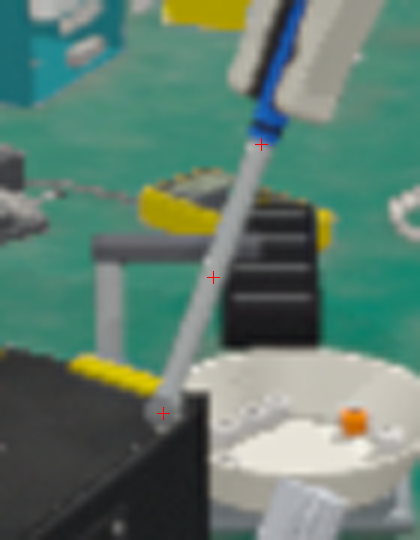

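The rod axis lies on the prediction within 1 pixel, so I'll lay it in by reversing the lift.

>>> {"method": "move_arm", "body": {
  "deltas": [
    [[0, 0, 0, 0.012, 0, 0.025, 0], [0, 0, 0, 0.025, 0, 0.055, 0], [0, 0, 0, 0.04, 0, 0.085, 0], [0, 0, 0, 0.05, 0, 0.109, 0], [0, 0, 0, 0.06, 0, 0.12, 0], [0, 0, 0, 0.07, 0, 0.127, 0], [0, 0, 0, 0.08, 0, 0.133, 0], [0, 0, 0, 0.088, 0, 0.136, 0], [0, 0, 0, 0.092, 0, 0.138, 0], [0, 0, 0, 0.0945, 0, 0.139, 0], [0, 0, 0, 0.0945, 0, 0.139, 0], [0, 0, 0, 0.0945, 0, 0.139, 0]]
  ]
}}

```text
t: 19.08
eef_pos: [0.4656, -0.0447, 0.1526]
ee_rot: [-3.141, 0.436, -2.01]
force: [-0.2, -0.2, -0.1]
width: 0.0132
```

```bash
python3 - <<'E'
from h import *
show();print(cur()[2]["moment"]);delta(RG,GT)
E
```

```text
t 19.0833 q [-0.052  0.074 -0.428 -0.499 -0.957 -0.119] p [ 0.4656 -0.0447  0.1526] w 0.01323022444156278 F [-0.19 -0.25 -0.11]
[-1.3577707   0.72448863 -0.0065557 ]
d [-0.02 -0.   -0.01] [0.0012 0.0002 0.0005]
```

>>> {"method": "move_arm", "body": {
  "deltas": [
    [[0, 0, 0, 0.0012, 0, 0.0005, 0], [0, 0, 0, 0.0012, 0, 0.0005, 0], [0, 0, 0, 0.0012, 0, 0.0005, 0.018], [0, 0, 0, 0.0012, 0, 0.0005, 0.024], [0, 0, 0, 0.0012, 0, 0.0005, 0.04], [0, 0, 0, 0.0012, 0, 0.0005, 0.06], [0, 0, 0, 0.0012, 0, 0.0005, 0.07], [0, 0, 0, 0.0012, 0, 0.0005, 0.07], [0, 0, 0, 0.0012, 0, 0.0005, 0.07], [0, 0, 0, 0.0012, 0, 0.0005, 0.07]]
  ]
}}

```text
t: 19.92
eef_pos: [0.4649, -0.0452, 0.1511]
ee_rot: [3.141, 0.436, -2.01]
force: [0.2, -0.4, -1.3]
width: 0.0582
```

```bash
python3 -c "
from h import *
show()"
```

```text
t 19.9167 q [-0.054  0.076 -0.429 -0.5   -0.955 -0.115] p [ 0.4649 -0.0452  0.1511] w 0.0582150322192412 F [ 0.16 -0.41 -1.34]
```

>>> {"method": "move_arm", "body": {
  "deltas": [
    [[0, 0, 0, 0, 0, -0.01, 0.07], [0, 0, 0, 0, 0, -0.025, 0.07], [0, 0, 0, 0, 0, -0.045, 0.07], [0, 0, 0, 0, 0, -0.07, 0.07], [0, 0, 0, 0, 0, -0.1, 0.07], [0, 0, 0, 0.03, -0.03, -0.12, 0.07], [0, 0, 0, 0.06, -0.06, -0.12, 0.07], [0, 0, 0, 0.09, -0.09, -0.12, 0.07], [0, 0, 0, 0.12, -0.12, -0.12, 0.07], [0, 0, 0, 0.15, -0.15, -0.12, 0.07], [0, 0, 0, 0.15, -0.15, -0.12, 0.07], [0, 0, 0, 0.15, -0.15, -0.12, 0.07]]
  ]
}}

```text
t: 20.92
eef_pos: [0.5212, -0.2805, 0.1941]
ee_rot: [3.136, 0.436, -2.014]
force: [0.3, 0.6, 0.3]
width: 0.07
```

```bash
python3 - <<'E'
from h import *
show();T=Cam("top");S=Cam("scene")
for c,n,b in((T,"T",(215,225,262,270)),(S,"S",(290,205,340,250))):
    y,x=np.nonzero(blue(c.im,b));print(n,len(x),x.mean() if len(x) else 0,y.mean() if len(x) else 0)
for c,n in((T,"T"),(S,"S")):
    h=cv2.cvtColor(c.im,cv2.COLOR_BGR2HSV);m=cv2.inRange(h,(5,150,120),(20,255,255));x0,y0,x1,y1=(286,178,348,240) if n=="T" else (285,205,345,250)
    o=np.zeros_like(m);o[y0:y1,x0:x1]=m[y0:y1,x0:x1];k,l,st,ce=cv2.connectedComponentsWithStats(o)
    for i in range(1,k): print(n,st[i,4],Rz.inv().apply(c.at(ce[i],.022)-DISH).round(3))
o=np.zeros((560,800,3),np.uint8)
o[:560,:400]=cv2.resize(T.im[170:282,215:335][:, :],(400,373))[:560] if 0 else 0
a=cv2.resize(T.im[170:285,215:350],(400,341),interpolation=cv2.INTER_CUBIC);b=cv2.resize(S.im[195:300,270:350],(396,520),interpolation=cv2.INTER_CUBIC)
o[:341,:400]=a;o[:520,404:800]=b;cv2.imwrite("pics/fin.png",o)
E
```

```text
t 20.9167 q [-0.472  0.319 -0.019 -0.455 -1.282  0.172] p [ 0.5212 -0.2805  0.1941] w 0.07000278172833192 F [0.27 0.6  0.35]
T 31 244.96774193548387 254.09677419354838
S 98 315.7755102040816 226.22448979591837
T 7 [-0.014  0.046  0.008]
S 9 [-0.036 -0.03   0.008]
```

View pics/fin.png

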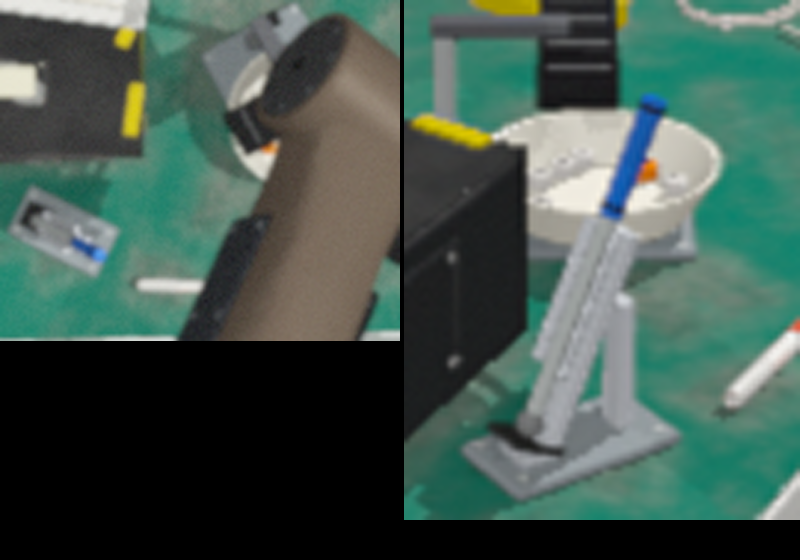

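>>> {"method": "move_arm", "body": {
  "deltas": [
    [[0, 0, 0, 0, 0, -0.02, 0.07], [0, 0, 0, 0, 0, -0.04, 0.07], [0, 0, 0, 0, 0, -0.06, 0.07], [0, 0, 0, 0, 0, -0.06, 0.07], [0, 0, 0, 0, 0, -0.06, 0.07], [0, 0, 0, 0, 0, -0.06, 0.07]]
  ]
}}

```text
t: 21.52
eef_pos: [0.5105, -0.2997, 0.2519]
ee_rot: [-3.14, 0.436, -2.008]
force: [-1.2, -0.2, 0.0]
width: 0.07
```

```bash
python3 -c "
from h import *
show()
from station import arm
print(arm.job_done())"
```

```text
t 21.5167 q [-0.507  0.284  0.062 -0.442 -1.399  0.158] p [ 0.5105 -0.2997  0.2519] w 0.07001108565589848 F [-1.22 -0.24  0.04]
the job is handed in; nothing more can be done
None
```

I took the rod from its rest and stirred two full turns anticlockwise, starting and ending at the front. I then laid it back in the rest, let go and handed the job in at 21.5 s of the 72 s.

- **Stirring:** the foot stayed about 30 mm from the dish's middle and about 5–6 mm above the floor, by the readings at the turn's quarter points. One picture after turn 1 suggested it could have been 1–2 mm higher, so I lowered it about 1 mm for turn 2.
- **Beads:** the two orange beads I could see after the second turn were about 84 mm apart. In my last look one was at (-14, 46) mm and the other near (-36, -30) mm from the middle. The third orange bead and some white ones were under the lamp and not checked one by one. I saw no bead outside the dish.
- **Rod in rest:** the blue handle is back at its starting spot within 0.1 pixel in the scene view. The top view agrees within 1 pixel, but the arm may be partly covering the rod there. The gripper is open and held clear of everything.
- **Forces:** the highest tool force I read was about 9 N, once, at the end of the first quarter turn. I took it to be beads pressed against the wall; no lamp contact showed in the readings or pictures.
- **Bystanders:** the arm's path stayed away from the jar, loupe and marker, but I did not measure their positions again at the end.
- **Pictures:** I viewed 11, one over the budget.

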